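# Shut the vent and pump up the calibration bench

### The job

Bring the bench pressure pump up to pressure: push the vent lever round until it is fully closed, then press the pump's spring plunger right down and let it rise again, stroke after stroke, until the steel indicator pin stands fully out. Use the fingertips only and grip nothing; do not touch the pin, and leave the mug, the gas detector, the brass adapter and the screwdriver where they are. Finish with the plunger risen and the lever still closed.

Things in the scene. Friction and masses are not known exactly. Their poses are not given: they have to be found in the camera images.
- pump: Grey cast base of the bench pressure pump, 150 (x) x 310 (y) x 45 mm high, fixed; origin under its centre, z up, front = its -x, towards the robot. On it, at x, y in mm: pump column (10, -105), pin indicator (35, 0), brass vent valve (-45, 0) 71 mm high with the lever on top, green digital gauge (40, 112), 100 mm disc, 189 mm high, plug (-35, 105) 63 mm high.
- cap_top (a point): Centre of the flat top of the plunger's black round palm cap (52 mm across, flat to 48 mm), 172 mm above the table when the plunger is up; the cap sits on a 14 mm rod in the upright aluminium pump column (46 mm across) and the point moves down with it. 30 mm of stroke is available.
- plunger (a joint): How far the plunger is pressed, m: 0 up, 0.030 bottom stop. Its spring pushes back with about 5 N at the top, 14 N at the bottom. Vent closed: each full stroke (to within 2 mm of the bottom, then up to within 2 mm of the top) lifts the pin one step of about 4 mm (the first may be less; a fast one may give two); short strokes may do nothing. Vent open: nothing. Pin out: more strokes only blow off.
- lever_pivot (a point): The upright axis of the vent lever, at the lever's mid-height, 84 mm above the table; it does not move.
- lever_tip (a point): End of the vent lever, at mid-height: a level flat steel bar 12 mm wide and 14 mm high, 64 mm long from the pivot. Below the bar is free room down to the deck (45 mm high) except for the valve body and its outlet stub (top 62 mm high, reaching 30 mm from the pivot along the pump's -x).
- vent_lever (a joint): Angle of the vent lever, rad: 0 is fully open, the bar pointing along the pump's -x, in line with the vent outlet; it closes clockwise seen from above; pi/2 is the closed stop, the bar pointing along the pump's +y. Stiff enough to stay where it is left; about 1 to 2 N at the tip turns it.
- pop_pin (a joint): How far the indicator pin has come out, in m: 0 is in, about 0.0255 is fully out; it starts anywhere up to 0.008. It stays where it is between strokes.
- pin_top (a point): Top of the indicator pin, a plain steel pin 16 mm across in a black round collar (32 mm across, top 75 mm above the table). The pin's top stands 3 mm above the collar when it is in and 28 to 29 mm when it is fully out.
- mug: White mug, 80 mm across and 95 mm high, loose; origin under its centre.
- detector: Black hand-held gas detector lying flat, 125 x 72 x 42 mm with two brass nipples on its +x end, loose; origin under its centre.
- adapter: Turned brass pipe adapter standing upright, 28 mm across and 40 mm high, loose; origin under its centre.
- screwdriver: Screwdriver lying on the table, loose; its x runs along its length, the blade to +x.
Mind the look-alikes: they are no part of the job. Of the things that look like the adapter, take the one that is farthest to the robot's left at the start. Of the things like the mug, leave any that is black; of the rest the larger one is meant.

How it is judged:
By the outcome, as a careful person would: the job done as asked, in the order asked, and still so for the second after the job is handed in, with the robot touching nothing.
It also fails if it takes over 51 s, if anything falls off the work surface, if the arm or the gripper's body presses on something with over 40 N, if the wrist force passes 120 N, or if a joint passes its speed limit or range.

### The arm

A 7-joint arm with a two-finger parallel gripper is mounted at the origin on the work surface. World frame = base frame: x ahead of the robot, y to its left, z up, the work surface at z = 0. Lengths are in mm, angles in rad, forces in N, time in s.
With the tool pointing down it reaches from about 400 to 875 mm from the base axis. Payload 4.4 kg.
Tool frame: the origin (TCP) lies at the very end of the fingers, on their centre line; the grasp point (between the pads) lies 19 mm behind it (ctrl.pinch_z is the z of the grasp point in the tool frame, in mm); z points along the fingers, x is the direction in which the jaws open and shut, and the axes are right-handed (so a half turn about z gives the same grasp; the last joint's range is limited). The gripper opens to 85 mm and grips with 20 to 120 N. Pads are 22 mm wide; open, the fingers measure 114 mm over their backs; the gripper's body (76 mm by 85 mm) begins 54 mm behind the grasp point. The pads swing forward as they close: fully open they stand 13 mm farther back than shut.
Start: joints at [-1.344, 0.628, 0.038, 1.517, -0.027, 0.996, -0.02], TCP at [187.588, 622.357, 231.313] pointing down, gripper open.
Joint ranges: [-3.06, 3.06], [-0.37, 2.12], [-1.25, 1.32], [0.18, 2.47], [-1.1, 4.24], [0.23, 1.98], [-2.94, 2.94]. Speed limits (rad/s): [2.57, 2.57, 3.14, 3.14, 3.14, 3.14, 3.14].

### API

Orientations are given as [roll, pitch, yaw] about the fixed x, y, z axes, in that order (R = Rz(yaw) Ry(pitch) Rx(roll)).
In Python, from cell import sensors, get_image, order, ctrl gives the robot as it stands.
- The arm moves only by the tool arm_command, never from a script. Its argument "rows" is a list that holds one entry, the list of rows, each a list of 6 numbers: the shift along the tool's x, y, z in mm, then the turn, a rotation vector about the tool's x, y, z in degrees. A call has 1 to 20 rows; each row is the pose to reach, as a shift and turn from the pose commanded when the call began, along the tool's axes at that moment; what a row does not reach only later rows make up. A row lasts 1/12 s, in which the tool goes at most 41.7 mm and 7.16 degrees, less where a joint would pass 70% of its speed; a pose out of reach is approached as far as the arm can. A call with a gripper value outside its range is refused whole. "claw" is the opening, from -1 (shut) to 1 (fully open), set as the call begins (left out, the last holds). The fingers move at their own pace and stop on an object; the grip force is fixed at half the most. Time passes only in rows, so rows that repeat a pose let the fingers close. It gives the time, the measured TCP pose, the force and the opening at its end, in the units of the state.
- sensors.read_state(): the state, without advancing time (a new reading comes with each control period).
- get_image(name): name is "scene" or "top"; returns a dict with "pixels" (400x640x3 uint8, red, green, blue), "z_map" (400x640 float32, mm along the optical axis (not along the pixel's ray), 0 where there is no reading), "K" (3x3 intrinsics, pixels), "k1" (the pictures are not rectified: a ray, as slopes to the right and down, at radius r is drawn at 1 + k1 r^2 times it, then the intrinsics apply), "pose" (4x4, takes a point from camera to world coordinates). Camera axes: x right, y up, looking along -z (the intrinsics and any distortion apply to the point x, -y, -z); pixel columns grow to the right and rows downward; lengths in mm; the calibration is good to about 2 mm. A picture is of the moment at which its call begins.
- order.finish_job(): hands the job in, once; it reports no verdict.
The state is a dict: "clock": time; "qpos": joint angles; "qd": joint speeds; "tau": joint torques, N m; "eef_pos": TCP position; "tool_rot": TCP orientation; "force": force on the tool from outside, world axes, zero at the start; "torque": the same for the moment, N m; "width": finger opening in mm.
Only numpy, scipy, OpenCV 4.12 (cv2) and the standard library are available. Lean on these libraries where they do the work, as an engineer would, in place of code of your own. Each camera call takes 0.05 s, during which the arm holds its last target.

## Working session

There is one attempt and no reset: what is moved stays moved. The work goes in short steps, Python scripts to look and compute and a tool call to move; the robot and the scene stay as the last step left them, time stands still between calls to the robot, and variables do not carry over. Pictures are saved under pics/ and viewed, and the job is handed in when it is done.

Besides the shell and the picture viewer there is one more tool, called as name([rows], argument=value, ...), one row to a line, values as JSON. arm_command: Moves the arm, as the interface text tells. Its arguments: {"type":"object","properties":{"rows":{"type":"array","items":{"type":"array","items":{"type":"array","items":{"type":"number"}}}},"claw":{"type":"number"}},"required":["rows"]}

```bash
ls; mkdir -p pics
cat > h.py <<'E'
import numpy as np, cv2
from cell import sensors, get_image, order, ctrl
def grab(n,tag):
    im=get_image(n); cv2.imwrite(f'pics/{tag}.png',im['pixels'][:,:,::-1]); np.savez(f'pics/{tag}.npz',**im); return im
def und(im,u,v):
    K=im['K'];k1=float(im['k1']);d=np.stack([(np.asarray(u,float)-K[0,2])/K[0,0],(np.asarray(v,float)-K[1,2])/K[1,1]],-1)
    s=d.copy()
    for _ in range(20): s=d/(1+k1*(s**2).sum(-1,keepdims=True))
    return s
def ray(im,u,v):
    s=und(im,u,v);P=im['pose'];d=np.concatenate([s[...,:1],-s[...,1:],-np.ones_like(s[...,:1])],-1)
    return P[:3,3],d@P[:3,:3].T
def plane(im,u,v,z):
    o,d=ray(im,u,v);return o+d*((z-o[2])/d[...,2:])
def cloud(im):
    v,u=np.mgrid[:400,:640];o,d=ray(im,u,v);return o+d*np.asarray(im['z_map'])[...,None]
def proj(im,p):
    P=im['pose'];c=(np.asarray(p)-P[:3,3])@P[:3,:3];s=np.array([c[0]/-c[2],-c[1]/-c[2]]);s=s*(1+float(im['k1'])*(s@s));K=im['K'];return K[0,0]*s[0]+K[0,2],K[1,1]*s[1]+K[1,2]
E
python3 - <<'E'
from h import *
for n in ('scene','top'):
    im=grab(n,n+'0'); print(im['K'].tolist(),im['k1'],im['pose'].round(3).tolist())
print(sensors.read_state())
E
```

```text
pics
[[468.55026095586794, 0.0, 321.8293625948415], [0.0, 468.55026095586794, 203.06356461980485], [0.0, 0.0, 1.0]] -1.538850352544664e-05 [[0.747, -0.367, 0.554, 1180.796], [0.664, 0.383, -0.642, -697.815], [0.023, 0.847, 0.53, 682.335], [0.0, 0.0, 0.0, 1.0]]
[[401.1993187502701, 0.0, 321.5548811995971], [0.0, 401.1993187502701, 200.40164209306533], [0.0, 0.0, 1.0]] 0.00601399228418797 [[-0.019, 0.997, -0.069, 503.004], [-1.0, -0.019, -0.002, -23.213], [-0.004, 0.069, 0.998, 1162.595], [0.0, 0.0, 0.0, 1.0]]
{'clock': 0.1, 'qpos': array([-1.34380561,  0.62924824,  0.03842972,  1.51829133, -0.0270078 ,
        0.99633316, -0.01999917]), 'qd': array([ 1.85258509e-03, -3.54462343e-03, -7.06549375e-04, -1.49772786e-03,
        1.15855115e-03,  6.96838927e-04,  6.03198140e-05]), 'tau': array([ 3.32858275e-03, -5.64525390e+01,  1.23071361e+00, -1.93970776e+01,
        1.12672537e-02,  5.39648274e-03, -5.90480731e-08]), 'eef_pos': array([187.39856672, 621.78936252, 230.47682469]), 'tool_rot': array([3.14158962e+00, 1.76278624e-03, 1.27801383e+00]), 'force': array([-0.07274863,  0.4413817 , -0.85217558]), 'torque': array([ 0.00338856, -0.00635367,  0.04203231]), 'width': 85.65403313853602}
```

View pics/scene0.png

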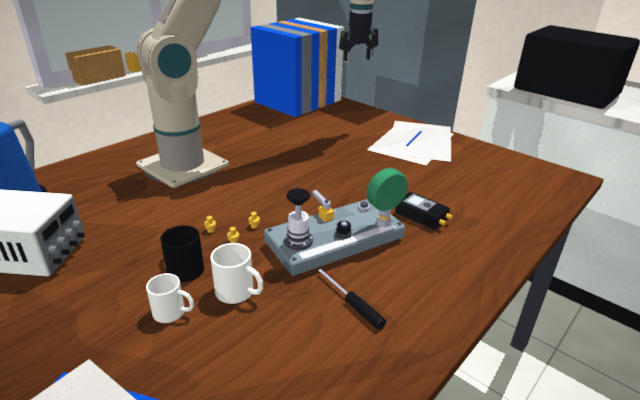

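View pics/top0.png

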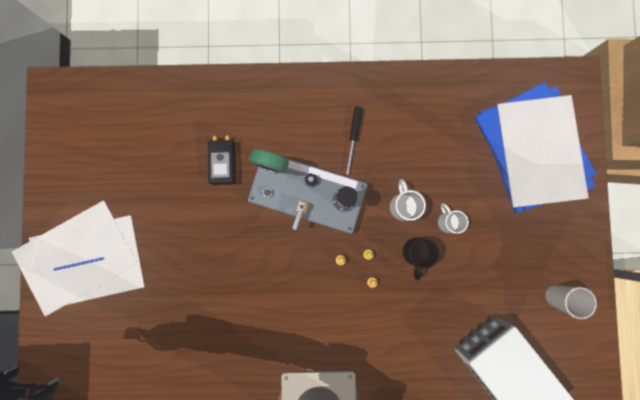

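Top view: pump deck about (308,191), black cap at (346,197), vent brass (302,206) with the lever to (296,228), pin collar (312,180), green gauge (268,160). Now I measure.

Run:
```python
from h import *
L=lambda t:dict(np.load(f'pics/{t}.npz'))
t=L('top0');s=L('scene0')
for n,im in(('top',t),('scene',s)):
    C=cloud(im); print(n,(im['z_map']>0).mean())
    z=C[...,2]; m=(im['z_map']>0)&(C[...,0]>400)&(C[...,0]<800)&(C[...,1]>-250)&(C[...,1]<250)
    for lo,hi,nm in((38,50,'deck'),(84,98,'lever'),(165,180,'cap')):
        k=m&(z>lo)&(z<hi); v,u=np.nonzero(k); print(nm,k.sum(), np.median(C[k],0).round(1) if k.any() else '', (u.min(),u.max(),v.min(),v.max()) if k.any() else '')
    k=m&(z>38)&(z<50)
    if n=='top':
        n_,l=cv2.connectedComponents(k.astype('uint8'))
        i=np.bincount(l[l>0]).argmax(); P=C[l==i][:,:2].astype('float32'); print(cv2.minAreaRect(P))
    hi=m&(z>165)&(z<180); n_,l,st,ce=cv2.connectedComponentsWithStats(hi.astype('uint8'))
    for i in range(1,n_):
        if st[i,4]>8: print('hi',st[i],ce[i],C[l==i].mean(0))
for n,(x0,y0,x1,y1) in(('top',(230,130,400,260)),('scene',(250,160,420,280))):
    a=cv2.imread(f'pics/{n}0.png')[y0:y1,x0:x1]; cv2.imwrite(f'pics/{n}0z.png',cv2.resize(a,None,fx=4.6,fy=4.6,interpolation=cv2.INTER_CUBIC))
```

```text
top 0.9961171875
deck 4779 [604.5  22.6  45.1] (np.int64(225), np.int64(405), np.int64(140), np.int64(262))
lever 233 [544.3  32.   91.9] (np.int64(292), np.int64(409), np.int64(185), np.int64(256))
cap 500 [590.8 -72.  172.3] (np.int64(250), np.int64(356), np.int64(149), np.int64(206))
((604.4462890625, 19.670791625976562), (309.6540222167969, 149.91151428222656), 71.61795043945312)
hi [250 149  11  16  60] [253.96666667 155.93333333] [685.19571326 145.31474115 173.83707497]
hi [268 155  18  16 100] [279.21 163.63] [664.73933026  82.69187196 173.36895997]
hi [337 186  20  21 332] [346.46987952 196.22289157] [580.40171136 -82.79361986 171.91759661]
scene 0.99601953125
deck 3584 [618.1  -2.8  41.9] (np.int64(224), np.int64(437), np.int64(200), np.int64(290))
lever 394 [ 571.8 -100.3   89.3] (np.int64(222), np.int64(397), np.int64(191), np.int64(263))
cap 489 [605.9 -64.3 169.3] (np.int64(286), np.int64(405), np.int64(170), np.int64(202))
hi [371 171  35  15 237] [386.40506329 178.84388186] [684.78436478  96.52128255 172.43741879]
hi [286 189  24  14 250] [297.44  194.916] [584.83372792 -87.79949782 168.60019896]
```

View pics/top0z.png

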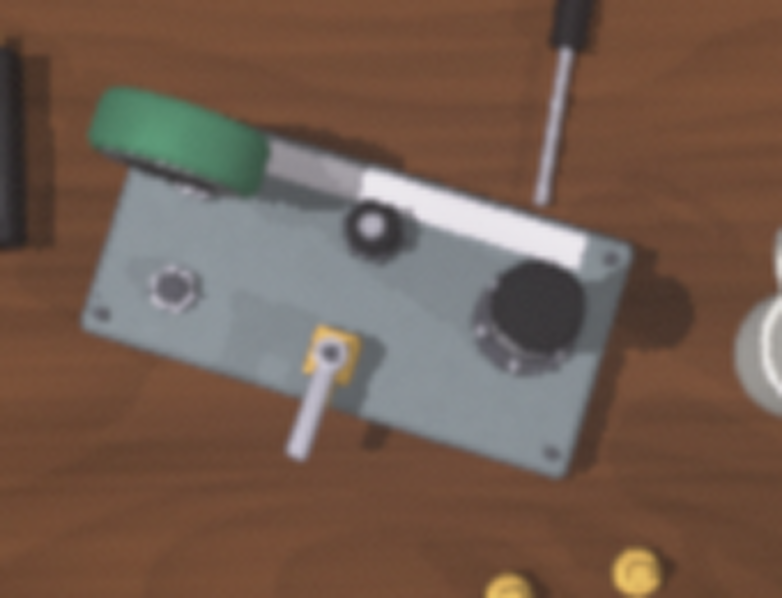

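View pics/scene0z.png

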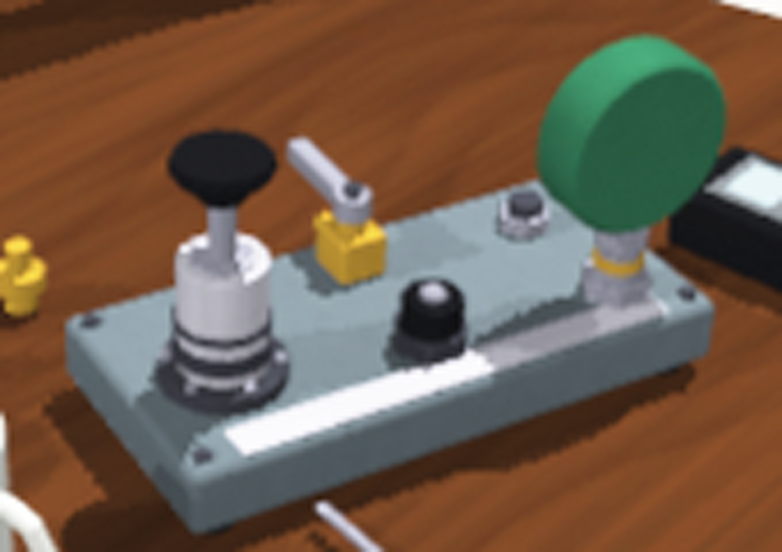

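Run:
```python
from h import *
t=dict(np.load('pics/top0.npz'));C=cloud(t)
v,u=np.mgrid[:400,:640]
k=(C[...,2]>83)&(C[...,2]<100)&(u>285)&(u<315)&(v>195)&(v<240)
P=C[k];c=P.mean(0);print(k.sum(),c);w,V=np.linalg.eigh(np.cov(P[:,:2].T));d=V[:,1];print(d,np.degrees(np.arctan2(d[1],d[0])));q=(P[:,:2]-c[:2])@d;print(c[:2]+d*q.min(),c[:2]+d*q.max())
b=np.radians(-18.38);R=np.array([[np.cos(b),-np.sin(b)],[np.sin(b),np.cos(b)]])
for n,p in dict(col=(10,-105),pin=(35,0),piv=(-45,0),tip0=(-109,0),tipc=(-45,64),plug=(-35,105),gauge=(40,112)).items(): print(n,(R@p+[604.4,19.7]).round(1))
for f in ('top','scene'):
  a=dict(np.load(f'pics/{f}0.npz'))
  print(f,[np.round(proj(a,[*(R@p+[604.4,19.7]),z])) for p,z in(((10,-105),172),((35,0),79),((-45,0),91),((-109,0),91))])
# pin height
k=(abs(u-312)<4)&(abs(v-180)<4);print(C[...,2][176:185,308:318].round())
```

```text
136 [537.97599989  42.07190879  91.20847129]
[-0.94361177  0.33105411] 160.66723200918685
[570.29096807  30.73461601] [501.98851503  54.69765702]
col [580.8 -83.1]
pin [637.6   8.7]
piv [561.7  33.9]
tip0 [501.   54.1]
tipc [581.9  94.6]
plug [604.3 130.4]
gauge [677.7 113.4]
top [array([347., 196.]), array([310., 179.]), array([301., 206.]), array([294., 229.])]
scene [array([298., 192.]), array([344., 221.]), array([326., 200.]), array([313., 188.])]
[[  73.   75.   73.   76.   77.   77.   78.   76.   58.   53.]
 [  79.   81.   77.   77.   79.   77.   77.   76.   59.   46.]
 [  77.   82.   82.   79.   82.   76.   72.   77.   73.   46.]
 [  76.   77.   75.   76.   80.   77.   78.   73.   76.   56.]
 [  76.   78.   77.   78.   82.   72.   74.   78.   71.   60.]
 [  77.   76.   78.   77.   76.   78.   78.   75.   56.   57.]
 [  78.   76.   73.   76.   77.   75.   77.   74.   58.   55.]
 [  80.   78. 1163. 1163.   77.   75.   72.   57.   54.   48.]
 [1163.   69.   75.   73.   76.   67.   52.   58.   47.   44.]]
```

```bash
cat >> h.py <<'E'
b=np.radians(-18.38);RP=np.array([[np.cos(b),-np.sin(b)],[np.sin(b),np.cos(b)]]);PC=np.array([604.4,19.7])
def W(p): return RP@np.asarray(p,float)+PC
def Pm(w): return RP.T@(np.asarray(w,float)[:2]-PC)
def toolshift(tgt,st=None,pos=None):
    from scipy.spatial.transform import Rotation as R
    st=st or sensors.read_state()
    return R.from_euler('xyz',st['tool_rot']).as_matrix().T@(np.asarray(tgt)-(st['eef_pos'] if pos is None else pos))
E
python3 - <<'E'
from h import *
for z in(230,70): print(toolshift([*W((-95,-38)),z]), W((-95,-38)))
print(Pm([187.4,621.8]))
E
```

```text
[-491.43625356  477.0022677     1.34456817] [502.26424076  13.59371759]
[-491.15420791  477.00178308  161.34431958] [502.26424076  13.59371759]
[-585.58006465  439.897031  ]
```

arm_command([
  [[-25,24,0,0,0,1.6],[-50,48,0,0,0,1.6],[-78,76,0,0,0,1.6],[-106,103,0,0,0,1.6],[-134,130,0,0,0,1.6],[-162,157,0,0,0,1.6],[-190,184,0,0,0,1.6],[-218,212,0,0,0,1.6],[-246,239,0,0,0,1.6],[-274,266,0,0,0,1.6],[-302,293,0,0,0,1.6],[-330,320,0,0,0,1.6],[-358,347,0,0,0,1.6],[-386,375,0,0,0,1.6],[-414,402,0,0,0,1.6],[-442,429,0,0,0,1.6],[-465,452,0,0,0,1.6],[-482,468,0,0,0,1.6],[-491,477,0,0,0,1.6],[-491,477,0,0,0,1.6]],
], claw=-1)

```text
clock: 1.77
eef_pos: [503.4, 11.6, 231.1]
tool_rot: [3.141, 0.001, 1.245]
force: [-0.9, -0.1, -0.6]
width: 0.2
```

Run:
```python
from h import *
s=sensors.read_state();print(s['clock'],s['eef_pos'],np.degrees(s['tool_rot']),s['width'],s['force'],Pm(s['eef_pos']),s['qpos'])
print(toolshift([*W((-95,-38)),70]))
```

```text
1.7667 [503.42582509  11.60763303 231.05044626] [1.79957563e+02 6.82677803e-02 7.13450407e+01] 0.184629764659895 [-0.93719118 -0.11186169 -0.58711186] [-93.27142477 -39.5184985 ] [-0.16491922  0.42251539  0.11950529  1.92197538 -0.0662338   0.80062538
  1.23550904]
[  1.7020758   -1.85512617 161.04720269]
```

arm_command([
  [[0,0,20,0,0,0],[0,0,50,0,0,0],[0,0,85,0,0,0],[0,0,115,0,0,0],[0,0,140,0,0,0],[0,0,155,0,0,0],[0,0,161,0,0,0],[0,0,161,0,0,0]],
])

```text
clock: 2.43
eef_pos: [501.0, 16.3, 69.1]
tool_rot: [-3.138, 0.0, 1.252]
force: [0.6, 0.3, -0.5]
width: -0.2
```

Run:
```python
from h import *
s=sensors.read_state();print(s['clock'],s['eef_pos'],Pm(s['eef_pos']),s['force'])
a=grab('scene','s1')
cv2.imwrite('pics/s1z.png',cv2.resize(a['pixels'][140:270,230:400,::-1],None,fx=4.6,fy=4.6,interpolation=cv2.INTER_CUBIC))
```

```text
2.4333 [501.01637987  16.34366456  69.07351155] [-97.05130991 -35.7838112 ] [ 0.58257564  0.3472921  -0.48208295]
```

View pics/s1z.png

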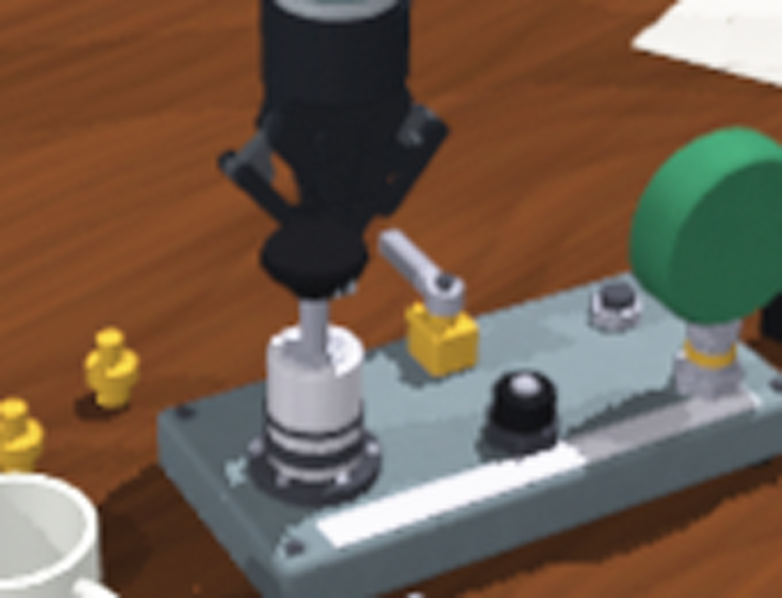

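Fingers (shut) stand right of the lever, clear of it. Sweep round.

arm_command([
  [[8,6,0,0,0,0],[15,6,0,0,0,0],[20,4,0,0,0,0],[26,2,0,0,0,0],[32,1,0,0,0,0],[38,0,0,0,0,0],[45,1,0,0,0,0],[51,2.5,0,0,0,0],[58,5.5,0,0,0,0],[64,9,0,0,0,0],[70,15,0,0,0,0],[75,20,0,0,0,0],[79,27,0,0,0,0],[81,31,0,0,0,0],[82,35,0,0,0,0],[82,38,0,0,0,0],[82,39,0,0,0,0],[82,39,0,0,0,0]],
])

```text
clock: 3.98
eef_pos: [561.4, 81.9, 70.0]
tool_rot: [-3.133, 0.001, 1.251]
force: [-9.1, 4.0, 6.9]
width: 0.1
```

```bash
cat > look.py <<'E'
from h import *
import sys
tag=sys.argv[1]
s=sensors.read_state();print(s['clock'],s['eef_pos'],Pm(s['eef_pos']),s['force'])
o=[]
for n,(x0,y0) in(('scene',(250,150)),('top',(230,130))):
    a=grab(n,tag+n); o.append(cv2.resize(a['pixels'][y0:y0+130,x0:x0+170,::-1],(510,390),interpolation=cv2.INTER_CUBIC)[:, :400] if 0 else cv2.resize(a['pixels'][y0:y0+130,x0:x0+170,::-1],(392,300),interpolation=cv2.INTER_CUBIC))
cv2.imwrite(f'pics/{tag}.png',np.hstack(o))
t=a;C=cloud(t);v,u=np.mgrid[:400,:640]
k=(C[...,2]>83)&(C[...,2]<99)&(np.linalg.norm(C[...,:2]-W((-45,0)),axis=-1)<72)
P=C[k]
if len(P)>20:
    c=P[:,:2].mean(0);w,V=np.linalg.eigh(np.cov(P[:,:2].T));d=V[:,1];print('lever pts',len(P),'pump frame dir',np.degrees(np.arctan2(*(RP.T@d)[::-1])),'c',Pm(c))
E
python3 look.py l1
```

```text
3.9833 [561.41222664  81.93690193  69.96922596] [-60.41920379  45.50714707] [-9.07256207  4.00389104  6.93412943]
lever pts 35 pump frame dir 95.00141287352261 c [-41.58145491   4.52176644]
```

View pics/l1.png

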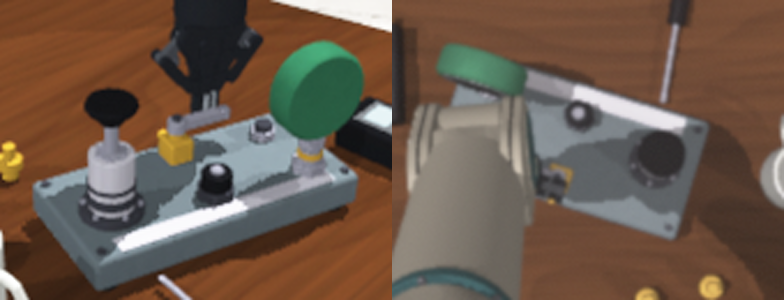

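Contact force about 9 N, far above the 1–2 N turning force, and the lever lies along +y: on its stop. Back off and look.

arm_command([
  [[0,-6,0,0,0,0],[0,-14,0,0,0,0],[0,-20,-10,0,0,0],[0,-20,-40,0,0,0],[0,-20,-75,0,0,0],[0,-20,-110,0,0,0],[-20,-10,-130,0,0,0],[-50,8,-130,0,0,0],[-80,25,-130,0,0,0],[-110,42,-130,0,0,0],[-135,55,-130,0,0,0],[-148,64,-130,0,0,0],[-150,69,-130,0,0,0],[-150,69,-130,0,0,0],[-150,69,-130,0,0,0]],
])

```text
clock: 5.33
eef_pos: [583.8, -82.3, 200.6]
tool_rot: [-3.142, -0.001, 1.251]
force: [-0.1, 0.7, 0.1]
width: -0.1
```

```bash
python3 look.py l2; python3 -c "
from h import *
print(toolshift([*W((10,-105)),180]))"
```

```text
5.3333 [583.77020753 -82.33120878 200.55227092] [  12.59486899 -103.33114331] [-0.07118511  0.70576484  0.13525332]
lever pts 135 pump frame dir 90.07236873689023 c [-44.99540585  24.1929107 ]
[-2.31754328 -2.08657476 20.36086509]
```

View pics/l2.png

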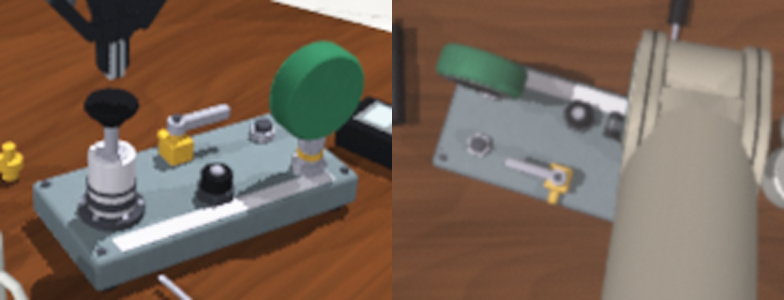

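Lever reads 90.07° in the pump frame: closed. First stroke.

arm_command([
  [[-2,-2,12,0,0,0],[-2,-2,22,0,0,0],[-2,-2,28,0,0,0],[-2,-2,34,0,0,0],[-2,-2,40,0,0,0],[-2,-2,46,0,0,0],[-2,-2,52,0,0,0],[-2,-2,57,0,0,0],[-2,-2,60,0,0,0],[-2,-2,61,0,0,0],[-2,-2,61,0,0,0]],
])

```text
clock: 6.35
eef_pos: [580.3, -83.7, 142.0]
tool_rot: [-3.14, -0.002, 1.251]
force: [-8.5, 3.8, 25.1]
width: 0.1
```

```bash
python3 look.py p1
```

```text
6.35 [580.32291432 -83.68781264 141.993849  ] [   9.75119686 -105.70553447] [-8.51466546  3.80349499 25.1456772 ]
lever pts 134 pump frame dir 90.02237322836672 c [-45.01344706  24.39934667]
```

View pics/p1.png

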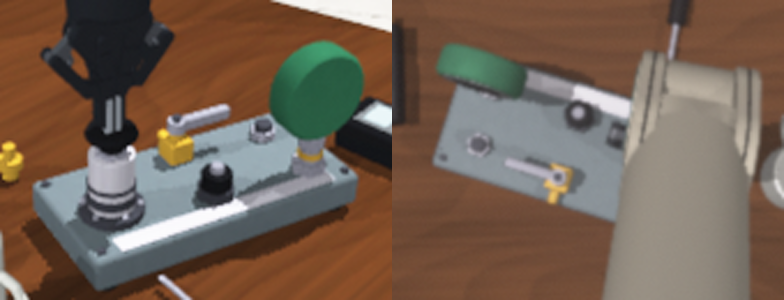

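Plunger bottomed (z 142.0, 25 N). Rise and a second stroke.

arm_command([
  [[0,0,-8,0,0,0],[0,0,-16,0,0,0],[0,0,-24,0,0,0],[0,0,-32,0,0,0],[0,0,-39,0,0,0],[0,0,-39,0,0,0],[0,0,-39,0,0,0],[0,0,-32,0,0,0],[0,0,-24,0,0,0],[0,0,-16,0,0,0],[0,0,-8,0,0,0],[0,0,0,0,0,0],[0,0,0,0,0,0],[0,0,0,0,0,0]],
])

```text
clock: 7.62
eef_pos: [581.9, -85.4, 142.0]
tool_rot: [3.139, -0.001, 1.25]
force: [-6.8, 2.4, 27.7]
width: -0.0
```

```bash
python3 look.py p2
python3 - <<'E'
from h import *
for t in('l2scene','p1scene','p2scene'):
    im=cv2.imread(f'pics/{t}.png'); cv2.imwrite(f'pics/{t}_pin.png',cv2.resize(im[195:255,320:365],None,fx=5,fy=5,interpolation=cv2.INTER_CUBIC))
cv2.imwrite('pics/pin2.png',np.hstack([cv2.imread(f'pics/{t}_pin.png') for t in('l2scene','p1scene','p2scene')]))
E
```

```text
7.6167 [581.93354372 -85.38956792 141.95854817] [  11.81625556 -106.81261652] [-6.83414653  2.40394354 27.73811291]
lever pts 135 pump frame dir 90.0189912982177 c [-45.01764544  24.15051395]
```

View pics/pin2.png

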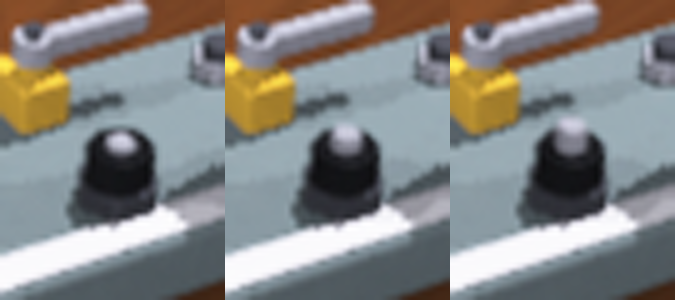

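Pin rises with each stroke (head in the crop at y≈145, 138, 128). Continue.

arm_command([
  [[0,0,-8,0,0,0],[0,0,-16,0,0,0],[0,0,-24,0,0,0],[0,0,-32,0,0,0],[0,0,-39,0,0,0],[0,0,-39,0,0,0],[1,-1,-39,0,0,0],[1,-1,-32,0,0,0],[1,-1,-24,0,0,0],[1,-1,-16,0,0,0],[1,-1,-8,0,0,0],[1,-1,0,0,0,0],[1,-1,0,0,0,0],[1,-1,0,0,0,0]],
])

```text
clock: 8.88
eef_pos: [580.6, -83.8, 141.9]
tool_rot: [3.141, -0.001, 1.25]
force: [-7.1, 2.2, 28.6]
width: -0.2
```

arm_command([
  [[0,0,-8,0,0,0],[0,0,-16,0,0,0],[0,0,-24,0,0,0],[0,0,-32,0,0,0],[0,0,-39,0,0,0],[0,0,-39,0,0,0],[0,0,-39,0,0,0],[0,0,-32,0,0,0],[0,0,-24,0,0,0],[0,0,-16,0,0,0],[0,0,-8,0,0,0],[0,0,0,0,0,0],[0,0,0,0,0,0],[0,0,0,0,0,0]],
])

```text
clock: 10.05
eef_pos: [580.7, -84.1, 142.0]
tool_rot: [3.14, -0.001, 1.25]
force: [-7.6, 1.1, 28.6]
width: 0.1
```

```bash
cat > pin.py <<'E'
from h import *
import sys
ts=sys.argv[1:]
for t in ts:
    im=dict(np.load(f'pics/{t}scene.npz'));p=im['pixels'].astype(int)
    # bright low-saturation pixels above the collar, topmost
    pw=W((35,0)); u0,v0=proj(im,[*pw,75]); 
    col=p[:,int(round(u0))-1:int(round(u0))+2].mean((1,2))
    print(t,round(u0,1),round(v0,1),[int(x) for x in col[int(v0)-22:int(v0)+6]],'rows from',int(v0)-22)
    C=cloud(im); r=np.linalg.norm(C[...,:2]-pw,axis=-1); k=(r<14)&(C[...,2]>60)&(C[...,2]<130); print('depth max z',np.sort(C[k][:,2])[-8:].round(1))
    print([ (z,round(proj(im,[*pw,z])[1],1)) for z in(78,90,103)])
E
python3 look.py p4; python3 pin.py l2 p1 p2 p4
```

```text
10.05 [580.74460528 -84.09903022 141.96757503] [  10.28103996 -105.96280758] [-7.59302795  1.08388373 28.59817889]
lever pts 135 pump frame dir 90.03154941937602 c [-44.99371481  24.17422953]
l2 343.4 222.4 [122, 121, 106, 75, 67, 90, 143, 173, 172, 170, 170, 170, 163, 135, 93, 90, 126, 153, 160, 170, 129, 126, 194, 200, 172, 112, 53, 33] rows from 200
depth max z [74.9 75.1 75.1 75.4 75.6 75.8 76.1 76.3]
[(78, np.float64(221.3)), (90, np.float64(216.9)), (103, np.float64(212.2))]
p1 343.4 222.4 [122, 121, 105, 75, 67, 89, 143, 173, 172, 170, 170, 169, 163, 135, 93, 90, 126, 153, 160, 178, 194, 202, 185, 146, 129, 101, 48, 32] rows from 200
depth max z [79.2 79.6 79.8 80.  80.1 80.3 80.9 81.2]
[(78, np.float64(221.3)), (90, np.float64(216.9)), (103, np.float64(212.2))]
p2 343.4 222.4 [121, 121, 105, 75, 67, 89, 143, 173, 172, 170, 170, 170, 163, 135, 93, 90, 126, 153, 179, 205, 194, 162, 133, 127, 126, 100, 46, 32] rows from 200
depth max z [84.5 84.6 84.7 84.8 85.1 85.2 85.4 85.9]
[(78, np.float64(221.3)), (90, np.float64(216.9)), (103, np.float64(212.2))]
p4 343.4 222.4 [122, 122, 105, 75, 67, 89, 143, 173, 172, 170, 170, 169, 163, 135, 95, 151, 202, 190, 156, 131, 126, 126, 126, 127, 126, 100, 43, 26] rows from 200
depth max z [92.  92.1 92.2 92.2 92.6 92.6 92.7 93.2]
[(78, np.float64(221.3)), (90, np.float64(216.9)), (103, np.float64(212.2))]
```

View pics/p4.png

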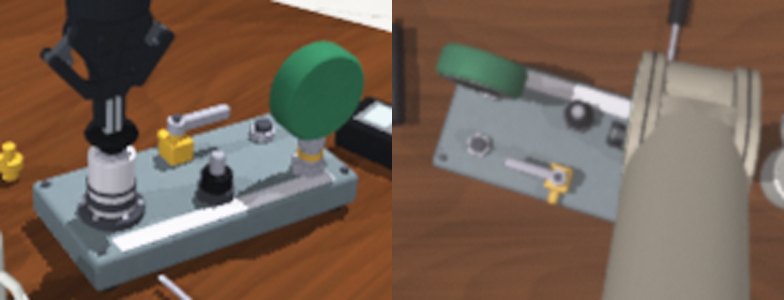

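Pin top by depth: 76 → 80.5 → 85 → 92.5 mm. A few more strokes.

arm_command([
  [[0,0,-8,0,0,0],[0,0,-16,0,0,0],[0,0,-24,0,0,0],[0,0,-32,0,0,0],[0,0,-39,0,0,0],[0,0,-39,0,0,0],[0,0,-39,0,0,0],[0,0,-32,0,0,0],[0,0,-24,0,0,0],[0,0,-16,0,0,0],[0,0,-8,0,0,0],[0,0,0,0,0,0],[0,0,0,0,0,0],[0,0,0,0,0,0]],
])

```text
clock: 11.32
eef_pos: [580.7, -84.1, 141.9]
tool_rot: [3.14, -0.001, 1.25]
force: [-7.4, 1.3, 30.0]
width: -0.0
```

arm_command([
  [[0,0,-8,0,0,0],[0,0,-16,0,0,0],[0,0,-24,0,0,0],[0,0,-32,0,0,0],[0,0,-39,0,0,0],[0,0,-39,0,0,0],[0,0,-39,0,0,0],[0,0,-32,0,0,0],[0,0,-24,0,0,0],[0,0,-16,0,0,0],[0,0,-8,0,0,0],[0,0,0,0,0,0],[0,0,0,0,0,0],[0,0,0,0,0,0]],
])

```text
clock: 12.48
eef_pos: [580.7, -84.0, 141.9]
tool_rot: [3.14, -0.001, 1.25]
force: [-7.7, 1.7, 29.0]
width: -0.0
```

```bash
python3 look.py p6; python3 pin.py p6
```

```text
12.4833 [580.73551217 -84.03707764 141.93674176] [  10.25287597 -105.90688266] [-7.65636232  1.65289907 28.95581623]
lever pts 133 pump frame dir 90.19091873167763 c [-44.99660744  24.31974733]
p6 343.4 222.4 [122, 122, 105, 75, 67, 89, 143, 173, 172, 170, 170, 172, 188, 202, 183, 145, 129, 125, 125, 126, 126, 126, 127, 127, 126, 100, 43, 25] rows from 200
depth max z [100.  100.1 100.2 100.6 100.9 101.4 101.9 102.6]
[(78, np.float64(221.3)), (90, np.float64(216.9)), (103, np.float64(212.2))]
```

arm_command([
  [[0,0,-8,0,0,0],[0,0,-16,0,0,0],[0,0,-24,0,0,0],[0,0,-32,0,0,0],[0,0,-39,0,0,0],[0,0,-39,0,0,0],[0,0,-39,0,0,0],[0,0,-32,0,0,0],[0,0,-24,0,0,0],[0,0,-16,0,0,0],[0,0,-8,0,0,0],[0,0,0,0,0,0],[0,0,0,0,0,0],[0,0,0,0,0,0]],
])

```text
clock: 13.75
eef_pos: [580.7, -84.1, 141.9]
tool_rot: [3.14, -0.001, 1.25]
force: [-6.7, 2.3, 28.9]
width: -0.3
```

```bash
python3 look.py p7; python3 pin.py p7
```

```text
13.75 [580.7420355  -84.08412222 141.93882414] [  10.27390051 -105.94947039] [-6.7017751   2.30341917 28.85472379]
lever pts 135 pump frame dir 89.97186595839713 c [-45.01887854  24.24034948]
p7 343.4 222.4 [122, 122, 105, 75, 67, 90, 143, 173, 171, 170, 170, 172, 188, 201, 182, 145, 128, 126, 126, 126, 126, 127, 127, 127, 126, 100, 43, 25] rows from 200
depth max z [101.  101.  101.2 101.2 101.3 101.3 101.5 101.9]
[(78, np.float64(221.3)), (90, np.float64(216.9)), (103, np.float64(212.2))]
```

No further rise on stroke 7 (pin top about 103 mm after the camera's ~2 mm bias): fully out. Release and retreat.

arm_command([
  [[0,0,-8,0,0,0],[0,0,-16,0,0,0],[0,0,-24,0,0,0],[0,0,-32,0,0,0],[0,0,-40,0,0,0],[0,0,-60,0,0,0],[0,0,-85,0,0,0],[0,0,-110,0,0,0],[0,-30,-120,0,0,0],[0,-65,-120,0,0,0],[0,-100,-120,0,0,0],[0,-130,-120,0,0,0],[0,-150,-120,0,0,0],[0,-150,-120,0,0,0],[0,-150,-120,0,0,0]],
])

```text
clock: 15.1
eef_pos: [437.2, -36.4, 258.8]
tool_rot: [-3.141, 0.0, 1.251]
force: [1.1, 0.3, 0.1]
width: 0.1
```

```bash
python3 look.py e; python3 pin.py e
python3 - <<'E'
from h import *
a=dict(np.load('pics/etop.npz'));C=cloud(a);k=np.linalg.norm(C[...,:2]-W((10,-105)),axis=-1)<20
print('cap z',np.percentile(C[k][:,2],[20,50,80]))
a=dict(np.load('pics/escene.npz'));C=cloud(a);k=(np.linalg.norm(C[...,:2]-W((10,-105)),axis=-1)<20)&(C[...,2]>120)
print('cap z scene',np.median(C[k][:,2]))
d=np.abs(cv2.imread('pics/escene.png').astype(int)-cv2.imread('pics/scene0.png')).sum(2)>60
for n,(x,y) in dict(mug=(232,272),det=(423,209),adapters=(233,227),scr=(352,298)).items(): print(n,d[y-25:y+25,x-25:x+25].sum())
cv2.imwrite('pics/efull.png',cv2.imread('pics/escene.png'))
E
```

```text
15.1 [437.24036052 -36.37049881 258.78640778] [-140.9521542  -105.91853537] [1.10638624 0.32497944 0.14697952]
lever pts 134 pump frame dir 89.93546895707487 c [-45.01150923  24.44836417]
e 343.4 222.4 [122, 122, 105, 75, 67, 89, 143, 173, 172, 170, 170, 173, 188, 202, 183, 145, 128, 125, 126, 126, 126, 127, 127, 127, 126, 100, 44, 26] rows from 200
depth max z [ 99.8  99.9  99.9 100.  100.1 101.2 101.5 102.3]
[(78, np.float64(221.3)), (90, np.float64(216.9)), (103, np.float64(212.2))]
cap z [170.94556298 172.47540918 173.65835662]
cap z scene 168.34053856394826
mug 113
det 0
adapters 12
scr 0
```

View pics/escene.png

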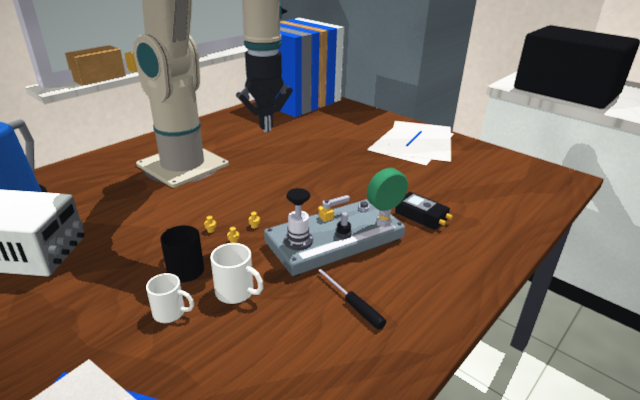

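View pics/e.png

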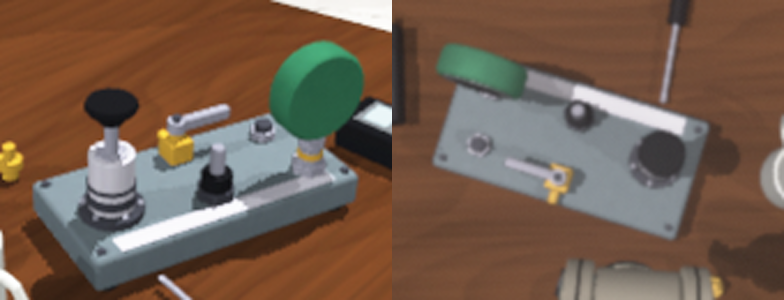

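The plunger cap is up (298,195), the pin stands out (344,214) and the lever is closed. The mug, detector, adapters and screwdriver look unmoved; the small mug-region difference looks like the arm's shadow.

```bash
python3 -c "
from h import *
print(order.finish_job())"
```

```text
the job is handed in; nothing more can be done
None
```

I closed the vent lever with the shut fingertips, then pressed the plunger to its bottom stop seven times, until the indicator pin stopped rising. The job was handed in at about 15 s of the 51 s allowed.

Last checks, taken with the arm clear of everything:
- **Lever:** about 90° in the pump's frame, measured from above, so it is on its closed stop.
- **Plunger:** the cap top measured 172 mm, so it is fully up. The scene camera read 168 mm, consistent with that camera's low bias at the start.
- **Pin:** the depth camera put its top at about 101–102 mm, or about 103 mm after allowing for that camera's low reading of about 2 mm. Stroke 7 added nothing more, so I take it as fully out.
- **Other objects:** the detector and screwdriver areas showed no pixel changes. The adapter area (12 pixels) and the mug area (113 pixels) changed a little. I put the mug difference down to the arm's shadow, since nothing looked moved in the picture.

The force at the bottom of each stroke was 25–30 N, and about 9 N against the lever stop.

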